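# Set the rotary table to the 60 degree line and lock it

### The job

The flange on the rotary table is ready for its next hole: push the round plate round until its 60 degree line stands opposite the index mark on the base, then push the lock lever round clockwise, close up to its stop, so that the plate is locked there. Push the clamped work gently, so that it does not shift, and leave the tools on the bench where they are.

Things in the scene. Friction and masses are not known exactly. Their poses are not given: they have to be found in the camera images.
- rotary: Machinist's rotary table bolted to the bench: grey base about 200 x 150 mm, round steel plate 150 mm in diameter, flat top 78 mm high. Origin: under the base on the plate's axis; x towards the index, y towards the lock lever, z up. The worm is thrown out: its handwheel (-y side, out to y = -0.18, 83 mm high) does nothing; the plate turns by hand.
- plate (a joint): Scale reading in rad: the graduation opposite the index. 0 = zero line at the index, 1.047 = 60 degree line at the index. Grows as the plate turns anticlockwise seen from above. About 0.25 N m of friction (5 N at a stud); it stays where it is left. Free from -3 to 3, starts at -0.44 to 0.35.
- work: What is clamped on the plate and turns with it: an aluminium flange 72 mm in diameter with a hub 37 mm wide in the middle, and the two strap clamps with their studs. Origin: on the plate's axis, 58 mm above the bench; x towards the zero line, z up. It must not be pushed or squeezed with more than 35 N.
- lock (a joint): Lock lever in rad: 0 to 0.25 at the start (slack); grows as it turns clockwise seen from above; stop at 1.40, tight from 1.15 on. It stays where it is left. About 2 N at the ball turns it, 3 N from 1.0 on, where a brake shoe meets the plate's rim.
- centre (a point): Point on the plate's vertical turning axis, at its flat top, 78 mm above the bench.
- index (a point): The fixed index: inner end of the one black line (2.4 mm wide, 19 mm long, radial) on the small aluminium ledge of the base, at the base's +x side, 78.5 mm from the axis and 73 mm above the bench.
- line60 (a point): Outer end of the 60 degree line on the plate's sloping rim, 74.5 mm from the axis, 71 mm high. The rim has a black line every 10 degrees, short (6 mm), with long ones (11.5 mm) every 30; readings count clockwise round the plate from above, so this is the second long line clockwise from the zero line.
- zero_line (a point): Outer end of the zero line: the widest long line (3.6 mm), with a black dot of 7 mm inward of it on the flat top.
- stud_a (a point): Upright stud of one strap clamp on the plate, middle of its exposed end: 11 mm in diameter, bare from 116 to 154 mm above the bench, point at 135 mm, 47 mm from the axis, 135 degrees clockwise from the zero line. Rigid with the plate: a fingertip pushing it sideways turns it. Nut below it 18 mm wide, 104 to 116 mm high; strap and work (flange 72 mm in diameter) no higher than 104.
- stud_b (a point): The same point on the other, like stud, opposite stud_a, at 45 degrees anticlockwise from the zero line.
- lock_axis (a point): Point on the vertical turning axis of the lock lever, level with the ball, 99 mm above the bench, 103 mm from the plate's axis.
- ball (a point): Centre of the black ball (24 mm diameter) at the lever's end, 71 mm from the lever's axis, 99 mm above the bench; its 10 mm rod slopes down from it to the hub, 70 mm above the bench.
- spanner: Bystander: steel open-ended spanner 170 mm long, lying along its x, 15 to 20 mm high or less; origin under its middle.
- screwdriver: Bystander: screwdriver with wooden handle, 190 mm long, lying along its x; origin under its middle.
- square: Bystander: engineer's square lying flat, stock 20 x 95 x 18 mm centred on the origin, blade 130 mm along x.
- tray: Bystander: open aluminium parts tray 130 x 90 x 35 mm; origin under its centre.
- oilcan: Bystander: copper oil can 68 mm in diameter with a thin bent spout up to 163 mm high towards its x; origin under its centre.
- stepblock: Bystander: stepped steel clamping block 50 x 26 x 36 mm; origin under its base.
- strap: Bystander: spare slotted steel strap clamp 92 x 24 x 12 mm, lying along its x; origin under its centre.
- tin: Bystander: open steel tin 72 mm in diameter, 85 mm high; origin under its centre.

How it is judged:
By the outcome, as a careful person would: the job done as asked, in the order asked, and still so for the second after the job is handed in, with the robot touching nothing.
It also fails if it takes over 51 s, if anything falls off the work surface, if the arm or the gripper's body presses on something with over 40 N, if the wrist force passes 120 N, or if a joint passes its speed limit or range.

### The arm

A 7-joint arm with a two-finger parallel gripper is mounted at the origin on the work surface. World frame = base frame: x ahead of the robot, y to its left, z up, the work surface at z = 0. Lengths are in m, angles in degrees, forces in N, time in s.
With the tool pointing down it reaches from about 0.425 to 0.875 m from the base axis. Payload 4.7 kg.
Tool frame: the origin (TCP) lies at the very end of the fingers, on their centre line; the grasp point (between the pads) lies 19 mm behind it; y points along the fingers, z is the direction in which the jaws open and shut, and the axes are right-handed (so a half turn about y gives the same grasp; the last joint's range is limited). The gripper opens to 87 mm and grips with 3 to 60 N. Pads are 19 mm wide; open, the fingers measure 117 mm over their backs; the gripper's body (75 mm by 190 mm) begins 51 mm behind the grasp point.
Start: joints at [67.615, 18.392, -4.016, 83.108, 1.295, 78.541, -3.26], TCP at [0.256, -0.597, 0.223] pointing down, gripper open.
Joint ranges: [-163.93, 163.93], [-17.29, 119.83], [-79.2, 71.16], [3.27, 140.29], [-89.18, 269.18], [5.43, 117.66], [-154.24, 154.24]. Speed limits (degrees/s): [147.25, 147.25, 180, 180, 180, 180, 180].

### API

Orientations are given as [roll, pitch, yaw] about the fixed x, y, z axes, in that order (R = Rz(yaw) Ry(pitch) Rx(roll)).
In Python, from cell import env gives the robot as it stands.
- The arm moves only by the shell command python3 -m pendant 'ROWS' [FORCE]. ROWS is JSON, one flat list of numbers, 7 for each row, row after row: the shift along the world's x, y, z in units of 40 mm (1.0 is 40 mm), then the turn, a rotation vector about the world's x, y, z in units of 10 degrees (1.0 is 10 degrees), then the finger opening in mm, from 0 to 87. In form: [x, y, z, wx, wy, wz, jaw, x, y, z, wx, wy, wz, jaw, ...]. A call has 1 to 10 rows; each row shifts and turns the commanded pose from where the row before left it; what a row does not reach is not made up. A row lasts 1/8 s, in which the tool goes at most 62.5 mm and 10.7 degrees, less where a joint would pass 70% of its speed; a pose out of reach is approached as far as the arm can. A call is refused whole if a number of a shift passes 1 or a number of a turn 1, either way. A call with a gripper value outside its range is refused whole. The fingers move at their own pace and stop on an object; FORCE is the grip in N (left out, the last holds). Time passes only in rows, so rows that do not move let the fingers close. It gives the time, the measured TCP pose, the force and the opening at its end, in the units of the state.
- env.get_obs(): the state, without advancing time (a new reading comes with each control period).
- env.read_camera(name): name is "side" or "top" or "wrist"; returns a dict with "image" (384x512x3 uint8, red, green, blue), "fx", "fy", "cx", "cy" (pixels), "cam_to_world" (4x4, takes a point from camera to world coordinates). Camera axes: x right, y up, looking along -z (the intrinsics and any distortion apply to the point x, -y, -z); pixel columns grow to the right and rows downward; lengths in m; the calibration is good to about 2 mm. The wrist camera is an equidistant fisheye: a pixel r from the principal point sees the ray r / f radians off the axis. A picture is of the moment at which its call begins. There is no depth.
- env.sign_off(): hands the job in, once; it reports no verdict.
The state is a dict: "time_s": time; "qpos": joint angles; "joint_velocities": joint speeds; "effort": joint torques, N m; "tool_pos": TCP position; "tool_rot": TCP orientation; "force": force on the tool from outside, world axes, zero at the start; "wrist_torque": the same for the moment, N m; "grip_width": finger opening in m.
Only numpy, scipy, OpenCV 4.12 (cv2) and the standard library are available. Lean on these libraries where they do the work, as an engineer would, in place of code of your own. Each camera call takes 0.05 s, during which the arm holds its last target.

## Working session

There is one attempt and no reset: what is moved stays moved. The work goes in short steps, Python scripts to look and compute and a shell command to move; the robot and the scene stay as the last step left them, time stands still between calls to the robot, and variables do not carry over. Pictures are saved under pics/ and viewed, and the job is handed in when it is done.

```bash
ls; mkdir -p pics
python3 - <<'E'
from cell import env
import cv2,pickle
o=env.get_obs();print({k:o[k] for k in('time_s','tool_pos','tool_rot','force','grip_width')})
for n in('side','top','wrist'):
    c=env.read_camera(n);pickle.dump(c,open(f'pics/{n}0.pkl','wb'));cv2.imwrite(f'pics/{n}0.png',c['image'][:,:,::-1])
    print(n,c['fx'],c['cx'],c['cy'],c['cam_to_world'],[k for k in c])
E
```

```text
pics
{'time_s': 0.0, 'tool_pos': array([ 0.25572306, -0.59699878,  0.22147582]), 'tool_rot': array([-9.01066372e+01, -6.53133104e-03, -1.56805832e+02]), 'force': array([0.47910159, 0.11381064, 0.10497162]), 'grip_width': 0.08696595721117384}
side 388.3078949999443 255.42335796450237 192.0925810681941 [[-0.93326452  0.18586262 -0.30736368  0.24832437]
 [-0.35915398 -0.49496134  0.79121533  0.81233439]
 [-0.00507579  0.84880408  0.52868315  0.63455435]
 [ 0.          0.          0.          1.        ]] ['image', 'fx', 'fy', 'cx', 'cy', 'cam_to_world']
top 461.48658509074716 260.2003685764915 190.8249554002293 [[ 0.02171909  0.99298579 -0.11622179  0.42762745]
 [-0.99969603  0.02292697  0.009066   -0.01212006]
 [ 0.01166703  0.11598956  0.99318191  1.35863647]
 [ 0.          0.          0.          1.        ]] ['image', 'fx', 'fy', 'cx', 'cy', 'cam_to_world']
wrist 297.3186396354542 251.99030072641443 188.51571119888567 [[ 0.39485624  0.88905021  0.23168573  0.31858225]
 [-0.91874054  0.38266847  0.09736874 -0.57045043]
 [-0.00209312 -0.25130573  0.9679055   0.3836944 ]
 [ 0.          0.          0.          1.        ]] ['image', 'fx', 'fy', 'cx', 'cy', 'cam_to_world']
```

View pics/top0.png

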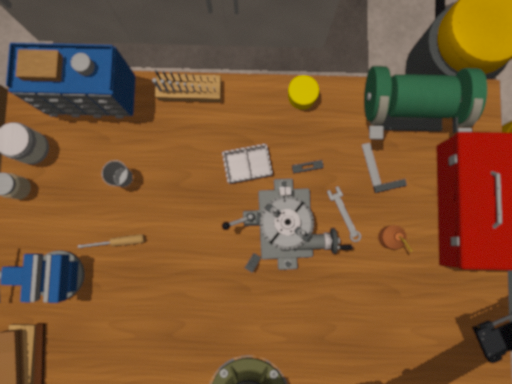

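View pics/side0.png

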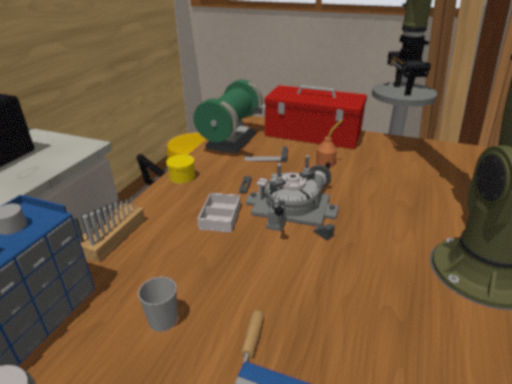

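View pics/wrist0.png

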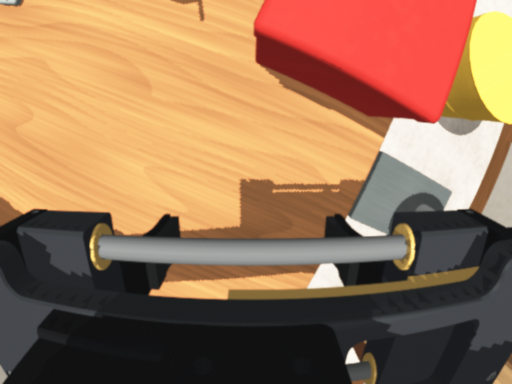

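The top view shows the rotary centred at about (287,221), lever ball at (225,226), handwheel at (348,246) and a red toolbox at the right. I'll zoom in.

Run:
```python
import cv2
a=cv2.imread('pics/top0.png')[170:280,210:360];cv2.imwrite('pics/t0z.png',cv2.resize(a,None,fx=5.3,fy=5.3,interpolation=cv2.INTER_CUBIC))
a=cv2.imread('pics/side0.png')[140:250,230:350];cv2.imwrite('pics/s0z.png',cv2.resize(a,None,fx=5.3,fy=5.3,interpolation=cv2.INTER_CUBIC))
```

```text
(no output)
```

View pics/t0z.png

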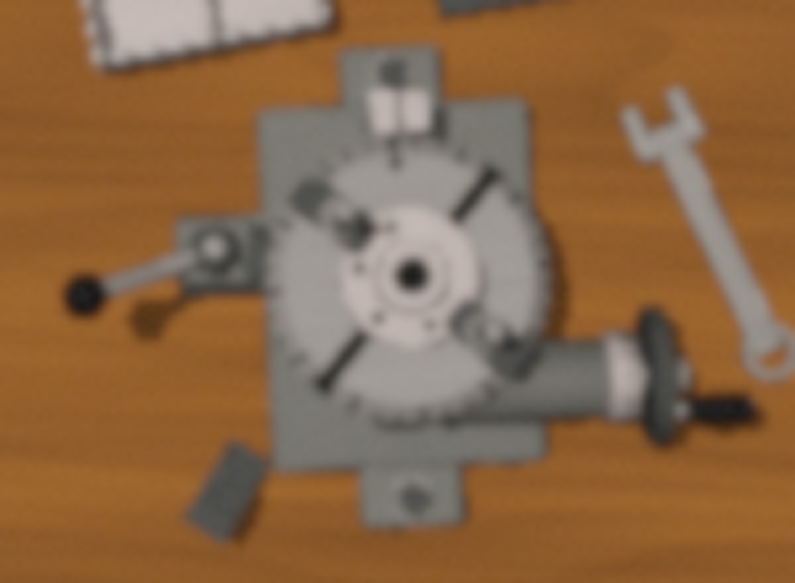

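View pics/s0z.png

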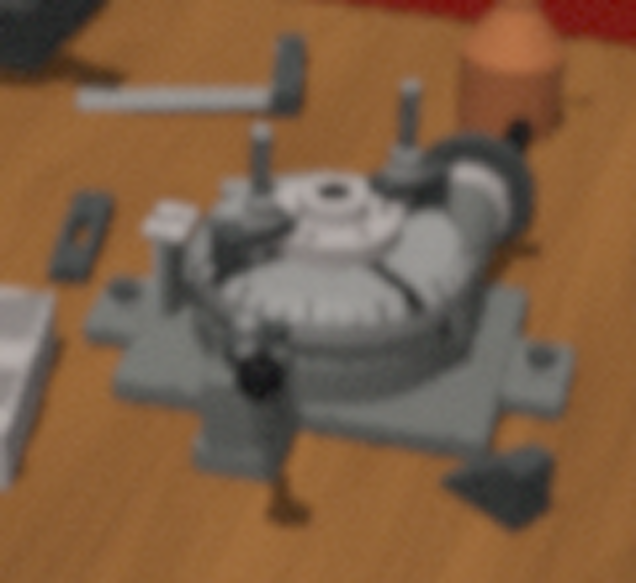

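```bash
cat > h.py <<'E'
import numpy as np,pickle,cv2
def ray(c,u,v,fish=False):
    x=(u-c['cx'])/c['fx'];y=(v-c['cy'])/c['fy']
    if fish:
        r=np.hypot(x,y);s=np.sin(r)/r if r>1e-9 else 1;d=np.array([x*s,y*s,np.cos(r)])
    else:d=np.array([x,y,1.])
    d=np.array([d[0],-d[1],-d[2]]);T=np.array(c['cam_to_world'])
    return T[:3,3],T[:3,:3]@d
def at(c,u,v,z,fish=False):
    o,d=ray(c,u,v,fish);return (o+d*(z-o[2])/d[2]).round(4)
def proj(c,p,fish=False):
    T=np.array(c['cam_to_world']);q=T[:3,:3].T@(np.asarray(p)-T[:3,3]);x,y,z=q[0],-q[1],-q[2]
    if fish:
        r=np.hypot(x,y);t=np.arctan2(r,z);x,y=x/r*t,y/r*t
    else:x,y=x/z,y/z
    return np.array([c['cx']+c['fx']*x,c['cy']+c['fy']*y]).round(1)
E
python3 - <<'E'
from h import *
c=pickle.load(open('pics/top0.pkl','rb'));s=pickle.load(open('pics/side0.pkl','rb'))
f=lambda u,v:(210+u/5.3-.4,170+v/5.3-.4)
for n,u,v,z in [('hub',411,273,.1),('idx',400,128,.073),('idxo',400,95,.073),('ball',85,295,.099),('lax',213,248,.085),('studb?',345,212,.154),('studa?',487,338,.154)]:
    print(n,at(c,*f(u,v),z))
g=lambda u,v:(230+u/5.3-.4,140+v/5.3-.4)
for n,u,v,z in [('hub',335,190,.1),('ball',260,375,.099),('studb',262,130,.154),('studa',410,85,.154)]:
    print(n,at(s,*g(u,v),z))
E
```

```text
hub [ 0.4935 -0.0989  0.1   ]
idx [ 0.5714 -0.0938  0.073 ]
idxo [ 0.589  -0.0935  0.073 ]
ball [0.4785 0.0684 0.099 ]
lax [0.505  0.0034 0.085 ]
studb? [ 0.52   -0.0621  0.154 ]
studa? [ 0.4596 -0.133   0.154 ]
hub [ 0.4929 -0.1065  0.1   ]
ball [0.4769 0.0692 0.099 ]
studb [ 0.5195 -0.0594  0.154 ]
studa [ 0.4631 -0.1338  0.154 ]
```

```bash
python3 -m pendant '[0,0.5,0.3,0,0,0,40, 0,1,0.6,0,0,0,40, 0,1,0.6,0,0,0,40, 0,1,0.5,0,0,0,40, 0.3,1,0,0,0,0,40]'
python3 -m pendant '[0.7,1,0,0,0,0.3,20, 0.7,1,0,0,0,0.3,20, 0.7,1,0,0,0,0.3,20, 0.7,1,0,0,0,0.3,20, 0.7,1,0,0,0,0.3,20, 0.7,1,0,0,0,0.3,20, 0.7,1,0,0,0,0.3,20, 0.7,1,0,0,0,0.3,20, 0.7,0.9,0,0,0,0.5,20, 0,0,0,0,0,0,20]'
python3 - <<'E'
from cell import env
import cv2,pickle
for n in('wrist',):
    c=env.read_camera(n);pickle.dump(c,open(f'pics/{n}1.pkl','wb'));cv2.imwrite(f'pics/{n}1.png',cv2.resize(c['image'][:,:,::-1],(768,576)))
o=env.get_obs();print({k:o[k] for k in('time_s','tool_pos','tool_rot','force','grip_width','qpos')})
E
```

```text
time_s: 0.78
tool_pos: [0.2678, -0.4171, 0.3044]
tool_rot: [-89.8, 0.0, -156.9]
force: [0.8, 0.6, -0.4]
grip_width: 0.0456
time_s: 2.02
tool_pos: [0.521, -0.0572, 0.3023]
tool_rot: [-90.1, 0.1, -127.4]
force: [-1.3, -0.3, 0.3]
grip_width: 0.02
{'time_s': 2.075, 'tool_pos': array([ 0.52015849, -0.05996613,  0.30218203]), 'tool_rot': array([-9.00548005e+01, -5.20670030e-03, -1.27623404e+02]), 'force': array([ 0.20446861, -1.24048792, -0.78980014]), 'grip_width': 0.02020702109403975, 'qpos': array([ 38.57550634,   3.13752912, -36.09055273,  92.54095007,
         1.82738089,  84.97317284, -35.25925421])}
```

View pics/wrist1.png

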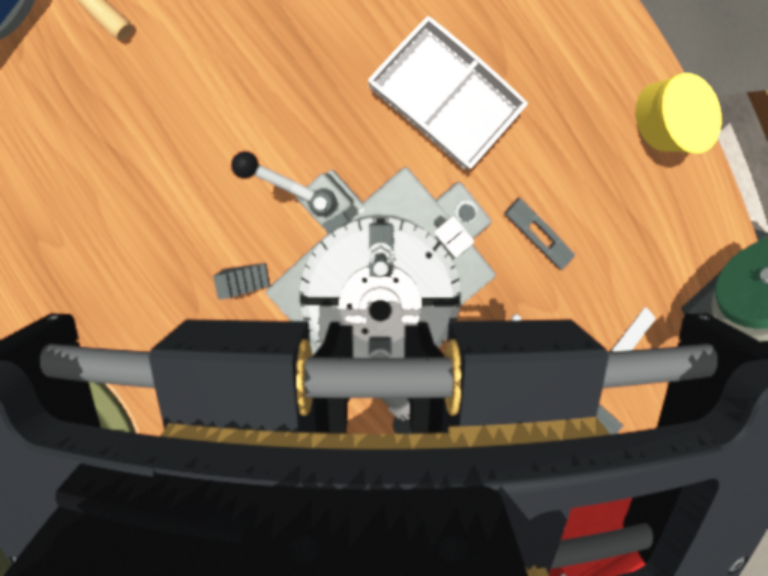

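Clear view: stud_b top near (381,262), ball (245,164), index ledge (453,237). I'll crop this for measurement.

Run:
```python
from h import *
c=pickle.load(open('pics/wrist1.pkl','rb'))
a=c['image'][90:215,140:345,::-1];cv2.imwrite('pics/w1z.png',cv2.resize(a,None,fx=3.9,fy=3.9,interpolation=cv2.INTER_CUBIC))
```

```text
(no output)
```

View pics/w1z.png

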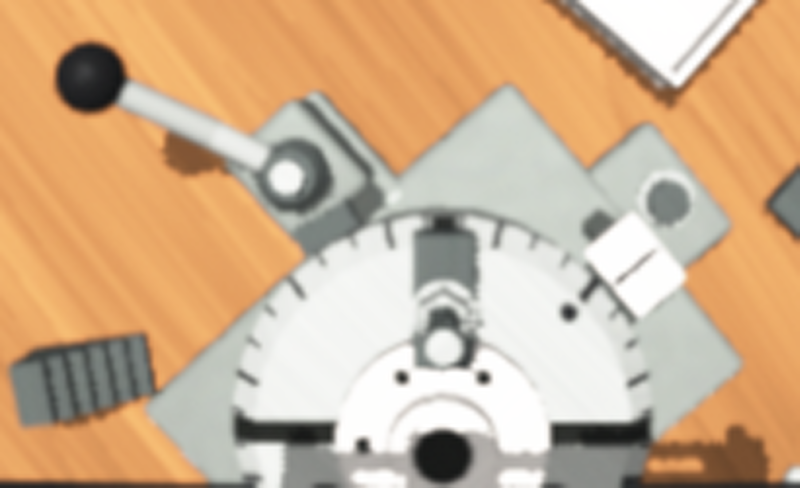

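Run:
```python
from h import *
c=pickle.load(open('pics/wrist1.pkl','rb'))
f=lambda u,v:(140+u/3.9-.37,90+v/3.9-.37)
P={}
for n,u,v,z in [('hub',443,457,.1),('idxi',617,283,.073),('idxo',655,252,.073),('dot',569,312,.078),('zero',597,279,.071),('ball',91,77,.099),('lhub',287,177,.09),('studb',445,348,.154)]:
    P[n]=at(c,*f(u,v),z,True);print(n,P[n])
for C in (P['hub'][:2],np.array([.4935,-.098])):
    for n in('idxi','idxo','dot','zero','studb'):
        d=P[n][:2]-C;print(n,np.hypot(*d).round(4),np.degrees(np.arctan2(d[1],d[0])).round(1))
d=P['ball']-P['lhub'];print(np.hypot(d[0],d[1]),np.degrees(np.arctan2(d[1],d[0])))
```

```text
hub [ 0.4916 -0.0979  0.1   ]
idxi [ 0.5719 -0.0913  0.073 ]
idxo [ 0.5889 -0.0905  0.073 ]
dot [ 0.5527 -0.0884  0.078 ]
zero [ 0.5672 -0.0865  0.071 ]
ball [0.4782 0.0711 0.099 ]
lhub [0.5068 0.0056 0.09  ]
studb [ 0.5215 -0.0592  0.154 ]
idxi 0.0806 4.7
idxo 0.0976 4.3
dot 0.0618 8.8
zero 0.0765 8.6
studb 0.0489 52.3
idxi 0.0787 4.9
idxo 0.0957 4.5
dot 0.06 9.2
zero 0.0746 8.9
studb 0.0478 54.2
0.07147174266799433 113.58806528663712
```

```bash
python3 -m pendant '[0,0,-0.7,0,0,0,24, 0,0,-1,0,0,0,24, 0,0,-1,0,0,0,24, 0.02,0,-0.7,0,0,0,24, 0,0,-0.5,0,0,0,24, 0,0,-0.5,0,0,0,24, 0,0,0,0,0,0,24]' 5
python3 - <<'E'
from cell import env
import cv2,pickle
for n in('wrist',):
    c=env.read_camera(n);pickle.dump(c,open(f'pics/{n}2.pkl','wb'));cv2.imwrite(f'pics/{n}2.png',cv2.resize(c['image'][:,:,::-1],(768,576)))
o=env.get_obs();print({k:o[k] for k in('time_s','tool_pos','tool_rot','force','grip_width','qpos')})
E
```

```text
time_s: 2.95
tool_pos: [0.5188, -0.0631, 0.1251]
tool_rot: [-90.2, -0.1, -128.0]
force: [0.1, 0.5, 0.9]
grip_width: 0.0241
{'time_s': 3.0, 'tool_pos': array([ 0.51987464, -0.06289689,  0.12629715]), 'tool_rot': array([-9.00531720e+01, -7.23324184e-02, -1.27938818e+02]), 'force': array([-0.39492126, -0.7919822 , -0.04110402]), 'grip_width': 0.02411310376492815, 'qpos': array([ 37.24118765,   9.90049113, -36.10274007, 106.79303649,
         6.42666573,  65.40323874, -39.08510728])}
```

View pics/wrist2.png

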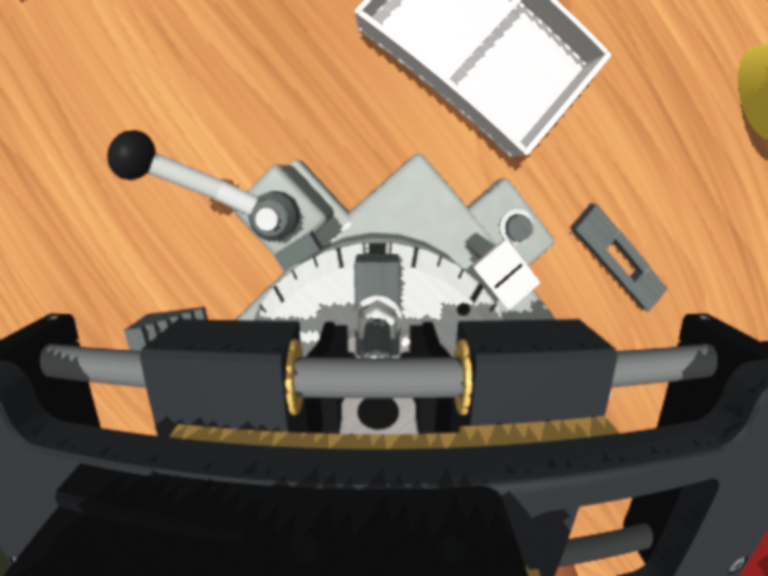

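```bash
python3 -m pendant '[0.03,0.04,0,0,0,0,15, 0,0,0,0,0,0,15, 0,0,0,0,0,0,15]' 5
python3 -m pendant '[-0.083,0.058,0,0,0,0.5,15, -0.088,0.051,0,0,0,0.5,15, -0.092,0.043,0,0,0,0.5,15, -0.095,0.035,0,0,0,0.5,15, -0.098,0.026,0,0,0,0.5,15, -0.1,0.018,0,0,0,0.5,15, -0.101,0.009,0,0,0,0.5,15]'
python3 -m pendant '[-0.101,0,0,0,0,0.5,15, -0.101,-0.009,0,0,0,0.5,15, -0.1,-0.018,0,0,0,0.5,15, 0,0,0,0,0,0,15]'
python3 - <<'E'
from cell import env
import cv2,pickle
for n in('wrist',):
    c=env.read_camera(n);pickle.dump(c,open(f'pics/{n}3.pkl','wb'));cv2.imwrite(f'pics/{n}3.png',cv2.resize(c['image'][:,:,::-1],(768,576)))
o=env.get_obs();print({k:o[k] for k in('time_s','tool_pos','tool_rot','force','grip_width','qpos')})
E
```

```text
time_s: 3.38
tool_pos: [0.5223, -0.0599, 0.1271]
tool_rot: [-89.9, 0.0, -127.8]
force: [-0.3, -0.6, -0.2]
grip_width: 0.0152
time_s: 4.25
tool_pos: [0.4976, -0.0502, 0.127]
tool_rot: [-89.7, 0.0, -92.6]
force: [5.7, 0.8, -4.9]
grip_width: 0.0153
time_s: 4.75
tool_pos: [0.4846, -0.0505, 0.127]
tool_rot: [-89.8, 0.0, -77.8]
force: [3.5, 2.1, -1.4]
grip_width: 0.0148
{'time_s': 4.8, 'tool_pos': array([ 0.4846042 , -0.05054888,  0.12701771]), 'tool_rot': array([-8.98597340e+01,  1.55235726e-02, -7.78546570e+01]), 'force': array([ 3.2636932 ,  1.81014865, -0.78011715]), 'grip_width': 0.015026908960483377, 'qpos': array([ 42.31766318,   5.07628148, -40.79866382, 111.48211047,
         3.61633133,  64.58234718,  12.22942433])}
```

View pics/wrist3.png

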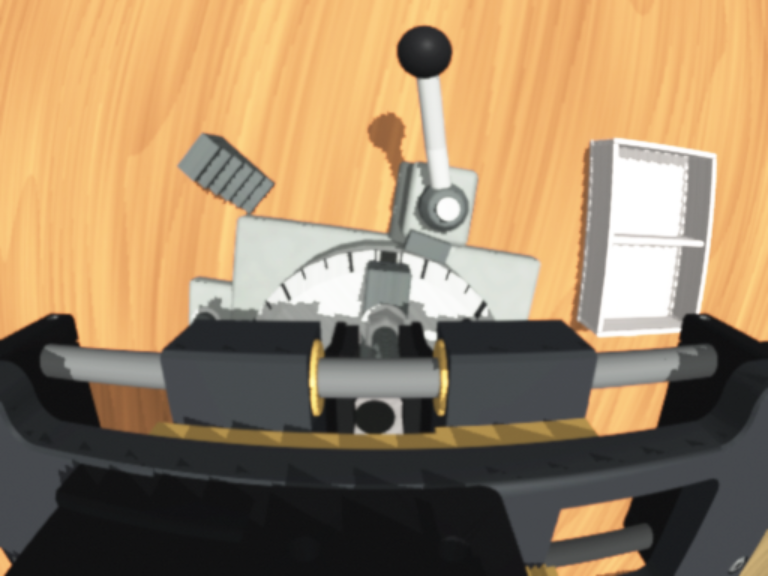

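```bash
python3 -m pendant '[-0.099,-0.022,0,0,0,0.5,15, -0.097,-0.03,0,0,0,0.5,15, 0,0,0,0,0,0,15, 0,0,0,0,0,0,21, 0,0,0.4,0,0,0,21, 0,0,0.7,0,0,0,21, 0,0,0.8,0,0,-0.5,21]'
python3 -m pendant '[0.3,-0.2,0,0,0,-1,21, 0.5,-0.2,0,0,0,-1,21, 0.3,-0.2,0,0,0,-1,21, 0,0,0,0,0,-0.5,21, 0,0,0,0,0,0,21]'
python3 - <<'E'
from cell import env
import cv2,pickle
for n in('wrist',):
    c=env.read_camera(n);pickle.dump(c,open(f'pics/{n}4.pkl','wb'));cv2.imwrite(f'pics/{n}4.png',cv2.resize(c['image'][:,:,::-1],(768,576)))
o=env.get_obs();print({k:o[k] for k in('time_s','tool_pos','tool_rot','force','grip_width')})
E
```

```text
time_s: 5.68
tool_pos: [0.475, -0.054, 0.204]
tool_rot: [-90.1, -0.0, -73.0]
force: [0.3, -0.1, 0.3]
grip_width: 0.0208
time_s: 6.3
tool_pos: [0.5196, -0.078, 0.2033]
tool_rot: [-90.0, -0.0, -107.8]
force: [-0.2, 0.3, -0.1]
grip_width: 0.0208
{'time_s': 6.35, 'tool_pos': array([ 0.51953932, -0.07782281,  0.20318245]), 'tool_rot': array([-9.00028772e+01, -4.09808251e-02, -1.07751848e+02]), 'force': array([ 0.2166812 ,  0.53751793, -0.99237546]), 'grip_width': 0.020750882886350713}
```

View pics/wrist4.png

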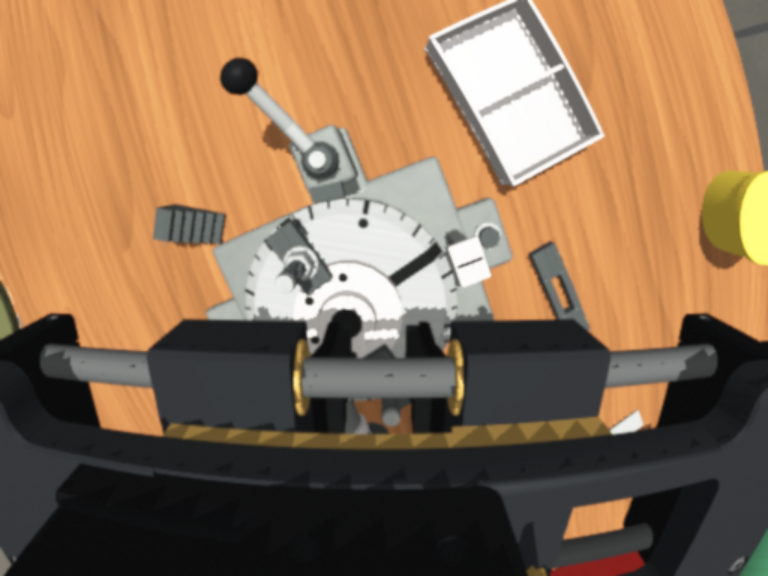

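The zero dot is now at (363,223), and the index line at about (470,264); the stud is at (300,265). Zooming in on the index.

Run:
```python
from h import *
c=pickle.load(open('pics/wrist4.pkl','rb'))
a=c['image'][115:220,210:345,::-1];cv2.imwrite('pics/w4z.png',cv2.resize(a,None,fx=5.7,fy=5.7,interpolation=cv2.INTER_CUBIC))
```

```text
(no output)
```

View pics/w4z.png

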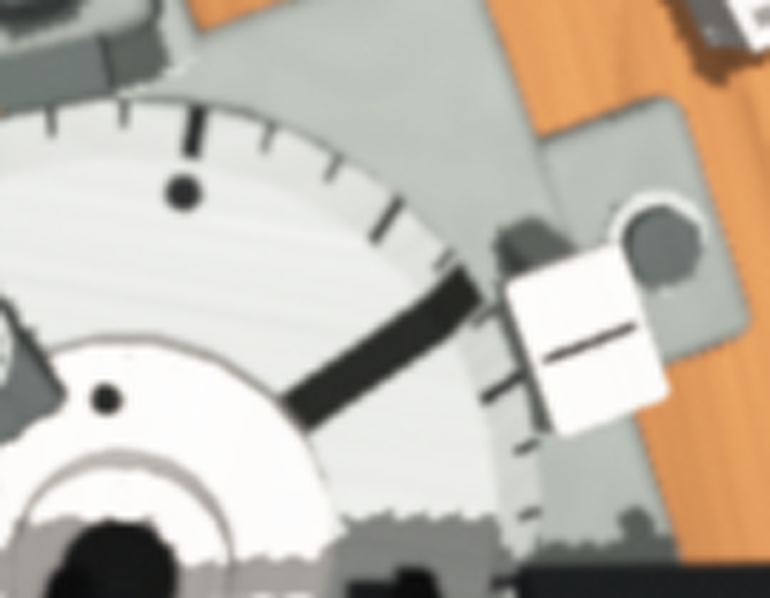

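Run:
```python
from h import *
c=pickle.load(open('pics/wrist4.pkl','rb'))
f=lambda u,v:(210+u/5.7-.41,115+v/5.7-.41)
P={}
for n,u,v,z in [('idxi',546,359,.073),('idxo',633,326,.073),('dot',183,193,.078),('zero',198,107,.071),('zin',191,156,.077),('l30',400,200,.071),('l30in',375,240,.077),('l60',522,377,.071),('l60in',484,401,.077)]:
    P[n]=at(c,*f(u,v),z,True)
for C in (np.array([.4935,-.098]),np.array([.492,-.098]),np.array([.4935,-.0965])):
    for n in P:
        d=P[n][:2]-C;print(n,P[n],np.hypot(*d).round(4),np.degrees(np.arctan2(d[1],d[0])).round(1))
```

```text
idxi [ 0.5724 -0.0909  0.073 ] 0.0792 5.1
idxo [ 0.5892 -0.0898  0.073 ] 0.0961 4.9
dot [ 0.5203 -0.0427  0.078 ] 0.0615 64.1
zero [ 0.5269 -0.0299  0.071 ] 0.0758 63.9
zin [ 0.5235 -0.0372  0.077 ] 0.0678 63.7
l30 [ 0.5556 -0.0561  0.071 ] 0.0749 34.0
l30in [ 0.5491 -0.0606  0.077 ] 0.067 33.9
l60 [ 0.5675 -0.0933  0.071 ] 0.0741 3.6
l60in [ 0.5593 -0.0938  0.077 ] 0.0659 3.7
idxi [ 0.5724 -0.0909  0.073 ] 0.0807 5.0
idxo [ 0.5892 -0.0898  0.073 ] 0.0975 4.8
dot [ 0.5203 -0.0427  0.078 ] 0.0621 62.9
zero [ 0.5269 -0.0299  0.071 ] 0.0765 62.9
zin [ 0.5235 -0.0372  0.077 ] 0.0685 62.6
l30 [ 0.5556 -0.0561  0.071 ] 0.0762 33.4
l30in [ 0.5491 -0.0606  0.077 ] 0.0683 33.2
l60 [ 0.5675 -0.0933  0.071 ] 0.0756 3.6
l60in [ 0.5593 -0.0938  0.077 ] 0.0674 3.6
idxi [ 0.5724 -0.0909  0.073 ] 0.0791 4.1
idxo [ 0.5892 -0.0898  0.073 ] 0.0959 4.0
dot [ 0.5203 -0.0427  0.078 ] 0.0601 63.5
zero [ 0.5269 -0.0299  0.071 ] 0.0745 63.4
zin [ 0.5235 -0.0372  0.077 ] 0.0665 63.2
l30 [ 0.5556 -0.0561  0.071 ] 0.0741 33.0
l30in [ 0.5491 -0.0606  0.077 ] 0.0662 32.8
l60 [ 0.5675 -0.0933  0.071 ] 0.0741 2.5
l60in [ 0.5593 -0.0938  0.077 ] 0.0659 2.3
```

```bash
python3 -m pendant '[-0.3,0.2,0,0,0,1,21, -0.5,0.2,0,0,0,1,21, -0.3,0.2,0,0,0,1,21, 0,0,0,0,0,1,21, 0,0,-0.6,0,0,0,21, 0,0,-0.8,0,0,0,21, 0,0,-0.5,0,0,0,21, 0,0,0,0,0,0,15, 0,0,0,0,0,0,15]'
python3 -m pendant '[-0.01,-0.003,0,0,0,0.05,15, -0.01,-0.004,0,0,0,0.05,15, -0.009,-0.003,0,0,0,0.05,15, 0,0,0,0,0,0,15, 0,0,0,0,0,0,15]'
python3 -m pendant '[0,0,0,0,0,0,21, 0,0,0.4,0,0,0,21, 0,0,0.7,0,0,0,21, 0,0,0.8,0,0,-0.5,21, 0.3,-0.2,0,0,0,-1,21, 0.5,-0.2,0,0,0,-1,21, 0.3,-0.2,0,0,0,-1,21, 0,0,0,0,0,-0.5,21, 0,0,0,0,0,0,21]'
cat > look.py <<'E'
import sys;from cell import env
from h import *
n=sys.argv[1];x0,y0,x1,y1=map(int,sys.argv[2:6])
c=env.read_camera('wrist');pickle.dump(c,open(f'pics/wrist{n}.pkl','wb'));cv2.imwrite(f'pics/wrist{n}.png',cv2.resize(c['image'][:,:,::-1],(768,576)))
a=c['image'][y0:y1,x0:x1,::-1];cv2.imwrite(f'pics/w{n}z.png',cv2.resize(a,None,fx=5.7,fy=5.7,interpolation=cv2.INTER_CUBIC))
o=env.get_obs();print({k:o[k] for k in('time_s','tool_pos','tool_rot','force','grip_width')})
E
python3 look.py 5 210 115 345 220
```

```text
time_s: 7.48
tool_pos: [0.4762, -0.0536, 0.1277]
tool_rot: [-90.0, -0.1, -67.8]
force: [0.6, 0.3, 0.0]
grip_width: 0.016
time_s: 8.1
tool_pos: [0.4758, -0.0537, 0.1274]
tool_rot: [-89.9, -0.1, -66.3]
force: [4.2, 0.5, 3.8]
grip_width: 0.0151
time_s: 9.22
tool_pos: [0.5171, -0.0782, 0.2022]
tool_rot: [-90.2, -0.1, -106.3]
force: [-0.0, 0.1, 0.0]
grip_width: 0.0213
{'time_s': 9.275, 'tool_pos': array([ 0.51734582, -0.07801442,  0.20232476]), 'tool_rot': array([-9.01481316e+01, -5.23208527e-02, -1.06217700e+02]), 'force': array([-0.74407428, -0.50752646,  0.17886164]), 'grip_width': 0.021452270801320526}
```

View pics/w5z.png

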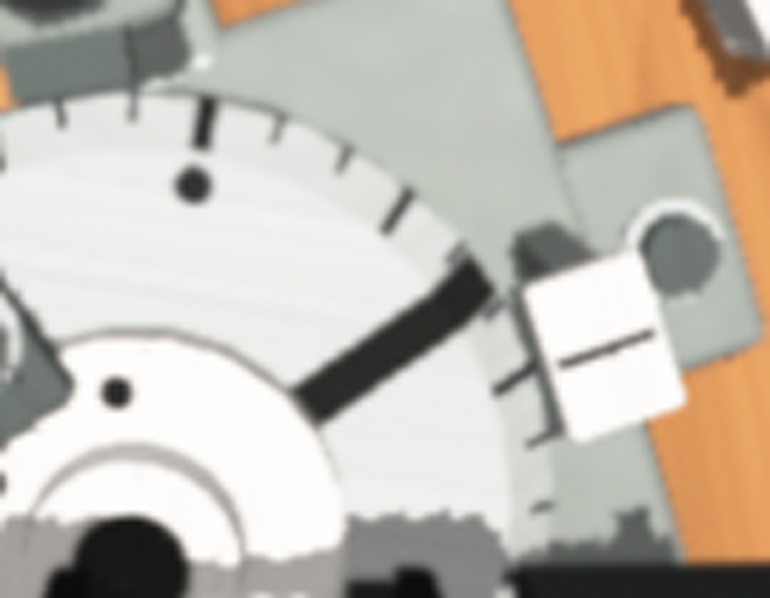

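```bash
cat > fit.py <<'E'
from h import *
from scipy.optimize import least_squares
def fit(n,X0,Y0,s,pts):
    # pts: name,u,v
    c=pickle.load(open(f'pics/wrist{n}.pkl','rb'))
    def model(p):
        x,y,psi,q=p[:4];out=[]
        for nm,u,v in pts:
            if nm=='idxi':r,z,a=.0785,.073,psi
            elif nm=='idxo':r,z,a=.0975,.073,psi
            elif nm=='dot':r,z,a=None,.078,psi+q
            else:
                k=float(nm[1:].split('i')[0]);a=psi+q-np.radians(k)
                if 'i' in nm:r,z=None,.077
                else:r,z=.0745,.071
            w=at(c,X0+u/s-.5+.5/s,Y0+v/s-.5+.5/s,z,True)[:2]-np.array([x,y])
            t=np.array([-np.sin(a),np.cos(a)]);e=np.array([np.cos(a),np.sin(a)])
            out.append(w@t)
            if r:out.append(.5*(w@e-r))
        return np.array(out)*1000
    r=least_squares(model,[.493,-.098,.08,1.03],loss='soft_l1')
    J=np.linalg.inv(r.jac.T@r.jac)
    print('centre',r.x[:2].round(4),'psi',np.degrees(r.x[2]).round(2),'reading',np.degrees(r.x[3]).round(2),'sd/mm',np.degrees(np.sqrt(J[3,3])).round(2),r.fun.round(2))
E
python3 - <<'E'
from fit import fit
fit(4,210,115,5.7,[('idxi',546,359),('idxo',633,326),('dot',183,193),('l0',198,107),('l0i',191,156),('l30',400,200),('l30i',375,240),('l60',522,377),('l60i',484,401)])
fit(5,210,115,5.7,[('idxi',562,366),('idxo',653,332),('dot',193,185),('l0',208,98),('l0i',203,147),('l30',411,190),('l30i',386,232),('l60',532,368),('l60i',496,392),('l70',553,432)])
E
```

```text
centre [ 0.4928 -0.0968] psi 4.18 reading 58.62 sd/mm 0.68 [ 0.07  0.68 -0.06 -0.4   0.23  0.21  0.3  -0.1   0.17  0.18 -0.1  -0.16
  0.16 -0.26]
centre [ 0.4932 -0.0968] psi 4.16 reading 60.8 sd/mm 0.62 [-0.12  0.34  0.1  -0.38  0.39  0.14  0.31 -0.37  0.26  0.1  -0.17 -0.19
 -0.18 -0.3   0.22  0.27]
```

```bash
python3 -m pendant '[0.5,-0.5,0,0,0,0.6,21, 0.6,-0.6,0,0,0,0.5,21, 0.5,-0.5,0,0,0,0.5,21, 0,0,-0.8,0,0,0,21, 0,0,-0.9,0,0,0,21, 0,0,-0.8,0,0,0,21, 0,0,0,0,0,0,21, 0,0,0,0,0,0,21]'
python3 look.py 6 190 110 325 215
```

```text
time_s: 10.28
tool_pos: [0.5831, -0.142, 0.104]
tool_rot: [-89.9, -0.0, -90.3]
force: [1.0, -0.0, -0.6]
grip_width: 0.0209
{'time_s': 10.325, 'tool_pos': array([ 0.58357106, -0.14199568,  0.10444428]), 'tool_rot': array([-8.98686116e+01, -5.03243521e-02, -9.02755534e+01]), 'force': array([-0.02447247, -0.17639765, -0.47637835]), 'grip_width': 0.02102868734988439}
```

View pics/wrist6.png

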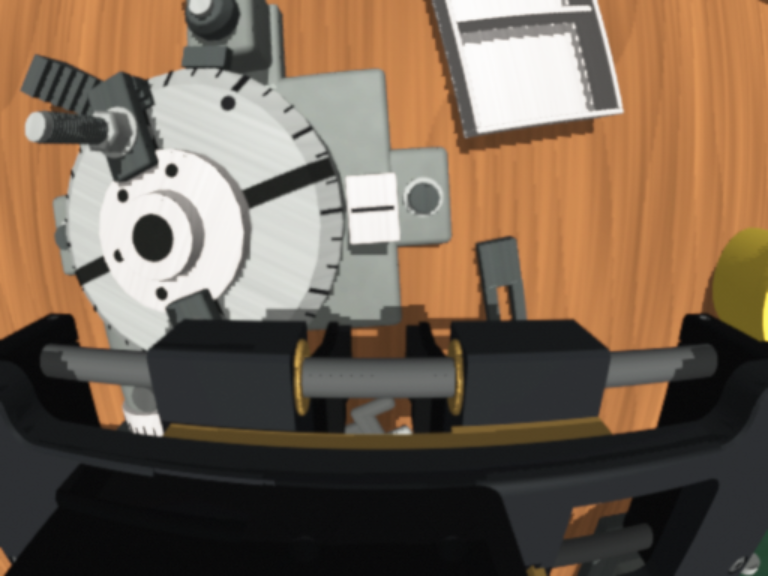

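Excellent close view: the 60° long line is at (332,211) and the index line runs from (350,210) to (394,207). They look nearly collinear. Zooming in to measure.

Run:
```python
from h import *
c=pickle.load(open('pics/wrist6.pkl','rb'))
a=c['image'][90:190,190:275,::-1];cv2.imwrite('pics/w6z.png',cv2.resize(a,None,fx=6,fy=6,interpolation=cv2.INTER_CUBIC))
a=c['image'][35:115,60:180,::-1];cv2.imwrite('pics/w6y.png',cv2.resize(a,None,fx=6,fy=6,interpolation=cv2.INTER_CUBIC))
```

```text
(no output)
```

View pics/w6z.png

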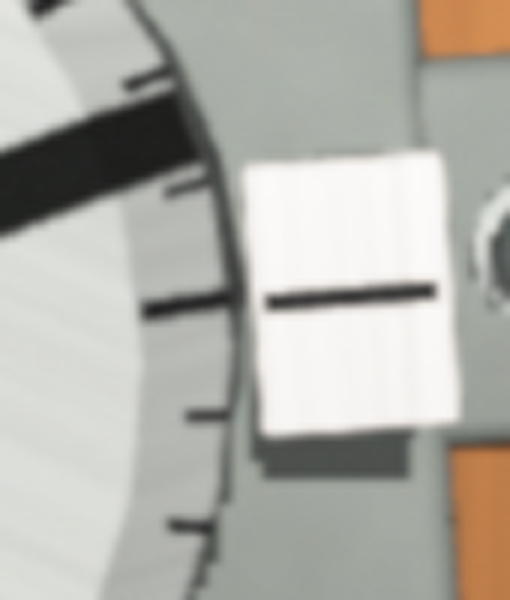

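View pics/w6y.png

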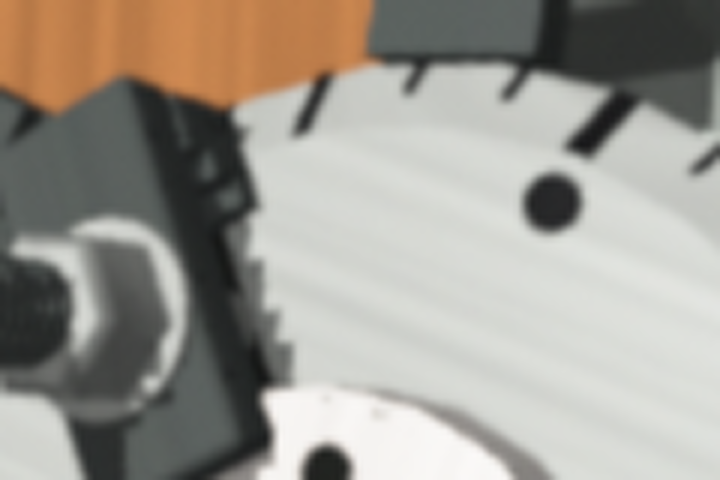

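Run:
```python
from fit import fit
g=[('idxi',267,302),('idxo',437,291),('l60',232,298),('l60i',147,310),('l50',208,181),('l40',168,73),('l70',228,415),('l80',211,528)]
h=[('dot',552,202),('l0',628,98),('l30',0,0)]
# convert y-crop to g coords
h2=[(n,u+(60-190)*6,v+(35-90)*6) for n,u,v in [('dot',552,202),('l0',628,98),('l0i',581,148),('l330',324,79),('l330i',303,130)]]
fit(6,190,90,6,g+h2)
fit(6,190,90,6,g)
from h import *
c=pickle.load(open('pics/wrist6.pkl','rb'))
for n,u,v in g: print(n,at(c,190+u/6-.42,90+v/6-.42,.077 if n=='l60i' else .071 if n[0]=='l' else .073,True))
```

```text
centre [ 0.4929 -0.0967] psi 4.06 reading 60.57 sd/mm 0.55 [ 0.11  0.21 -0.09 -0.07 -0.04  0.23  0.06  0.05  0.08 -0.34  0.09 -0.03
 -0.07 -0.02  0.05  0.37 -0.14  0.08  0.19 -0.14  0.02  0.15]
centre [ 0.493  -0.0961] psi 3.69 reading 60.45 sd/mm 0.66 [ 0.05  0.13 -0.04 -0.16  0.01  0.14  0.04  0.14 -0.06 -0.2  -0.1  -0.01
 -0.11  0.01  0.06]
idxi [ 0.5716 -0.091   0.073 ]
idxo [ 0.59   -0.0899  0.073 ]
l60 [ 0.5676 -0.0907  0.071 ]
l60i [ 0.5589 -0.0913  0.077 ]
l50 [ 0.5651 -0.0778  0.071 ]
l40 [ 0.5609 -0.0659  0.071 ]
l70 [ 0.5669 -0.1037  0.071 ]
l80 [ 0.5648 -0.1165  0.071 ]
```

```bash
python3 -m pendant '[0,0,0.8,0,0,0,30, 0,0,1,0,0,0,40, -0.3,0.5,0.6,0,0,0.3,46, -0.5,1,0,0,0,0.4,46, -0.5,1,0,0,0,0.4,46, -0.5,1,0,0,0,0.4,46, -0.5,1,0,0,0,0.4,46, -0.34,0.83,0,0,0,0.4,46, 0,0,0,0,0,0,46]'
python3 look.py 7 190 90 325 190
```

```text
time_s: 11.45
tool_pos: [0.4767, 0.0747, 0.1999]
tool_rot: [-89.9, -0.1, -66.9]
force: [-0.2, -0.0, -0.4]
grip_width: 0.046
{'time_s': 11.5, 'tool_pos': array([0.47736053, 0.0724078 , 0.19964504]), 'tool_rot': array([-89.90769511,  -0.1290534 , -67.13771968]), 'force': array([ 0.91691321, -0.92649322, -0.25204078]), 'grip_width': 0.046204840947592474}
```

View pics/wrist7.png

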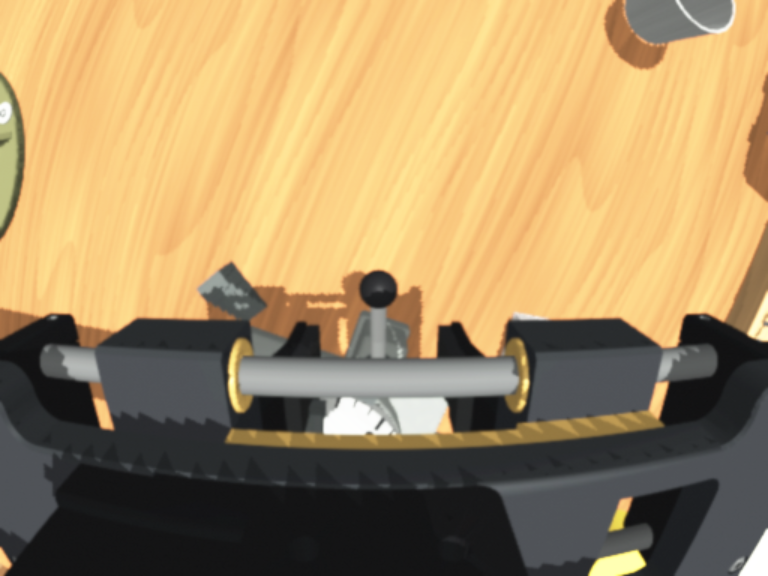

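```bash
python3 - <<'E'
from h import *
c=pickle.load(open('pics/wrist7.pkl','rb'));print(at(c,378/1.5-.17,289/1.5-.17,.099,True))
E
python3 -m pendant '[0,0,-0.7,0,0,0,46, 0,0,-1,0,0,0,46, 0,0,-0.6,0,0,0,46, 0,0,-0.4,0,0,0,46, 0,0,0,0,0,0,34, 0,0,0,0,0,0,29, 0,0,0,0,0,0,29]'
```

```text
[0.4781 0.0711 0.099 ]
time_s: 12.38
tool_pos: [0.4779, 0.0713, 0.0916]
tool_rot: [-89.9, -0.1, -67.3]
force: [-0.5, -0.1, -0.2]
grip_width: 0.0307
```

```bash
python3 -m pendant '[0.146,0.056,0,0,0,-0.5,29, 0.15,0.043,0,0,0,-0.5,29, 0.153,0.03,0,0,0,-0.5,29, 0.155,0.016,0,0,0,-0.5,29, 0.156,0.003,0,0,0,-0.5,29]'
python3 -m pendant '[0.156,-0.011,0,0,0,-0.5,29, 0.154,-0.024,0,0,0,-0.5,29, 0.151,-0.038,0,0,0,-0.5,29, 0.148,-0.051,0,0,0,-0.5,29, 0.143,-0.064,0,0,0,-0.5,29]'
python3 look.py 8 190 90 325 190
```

```text
time_s: 13.0
tool_pos: [0.5074, 0.077, 0.0912]
tool_rot: [-90.0, -0.1, -92.5]
force: [-2.0, -1.2, 0.8]
grip_width: 0.0291
time_s: 13.62
tool_pos: [0.5373, 0.0697, 0.0912]
tool_rot: [-90.0, -0.0, -117.5]
force: [-2.9, 0.2, 1.0]
grip_width: 0.0289
{'time_s': 13.675, 'tool_pos': array([0.53825282, 0.06932766, 0.0912649 ]), 'tool_rot': array([-8.99626538e+01,  8.41251340e-03, -1.17657267e+02]), 'force': array([-0.76549769,  1.18421536,  0.27800847]), 'grip_width': 0.028833071700482833}
```

View pics/wrist8.png

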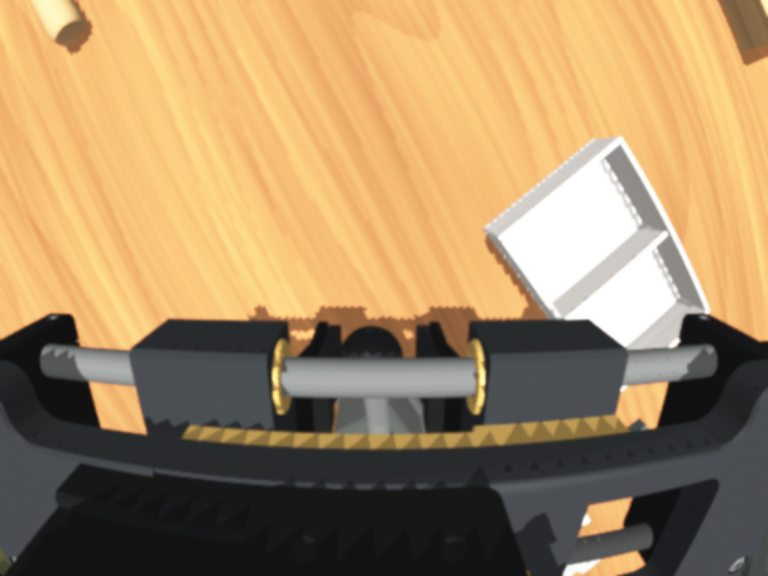

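```bash
python3 -m pendant '[0.137,-0.076,0,0,0,-0.5,29, 0.129,-0.087,0,0,0,-0.5,29, 0,0,0,0,0,0,29]'
python3 -m pendant '[0.05,-0.037,0,0,0,-0.2,29, 0.049,-0.039,0,0,0,-0.2,29, 0,0,0,0,0,0,29]'
```

```text
time_s: 14.05
tool_pos: [0.5486, 0.0633, 0.0911]
tool_rot: [-89.9, 0.0, -127.2]
force: [0.2, 0.1, -0.5]
grip_width: 0.0293
time_s: 14.42
tool_pos: [0.5523, 0.0602, 0.0907]
tool_rot: [-90.0, 0.0, -131.3]
force: [-0.2, 1.3, 1.2]
grip_width: 0.0287
```

```bash
python3 -m pendant '[0.047,-0.041,0,0,0,-0.2,29, 0.045,-0.043,0,0,0,-0.2,29]'
python3 -m pendant '[0.044,-0.045,0,0,0,-0.2,29]'
python3 -m pendant '[0.042,-0.046,0,0,0,-0.2,29]'
```

```text
time_s: 14.68
tool_pos: [0.5559, 0.0569, 0.0906]
tool_rot: [-90.0, 0.0, -135.4]
force: [-1.7, 1.9, 1.7]
grip_width: 0.029
time_s: 14.8
tool_pos: [0.5577, 0.0551, 0.0906]
tool_rot: [-90.0, 0.0, -137.4]
force: [-1.5, 0.8, 1.8]
grip_width: 0.0292
time_s: 14.92
tool_pos: [0.5594, 0.0532, 0.0907]
tool_rot: [-90.0, 0.0, -139.4]
force: [-0.8, 1.7, 0.9]
grip_width: 0.0289
```

```bash
python3 -m pendant '[0.041,-0.048,0,0,0,-0.2,29]'
python3 -m pendant '[0.039,-0.049,0,0,0,-0.2,29]'
```

```text
time_s: 15.05
tool_pos: [0.561, 0.0513, 0.0906]
tool_rot: [-90.0, 0.0, -141.4]
force: [-0.5, 2.1, 1.8]
grip_width: 0.0288
time_s: 15.18
tool_pos: [0.5626, 0.0493, 0.0906]
tool_rot: [-90.0, 0.0, -143.4]
force: [-1.7, 1.8, 2.8]
grip_width: 0.029
```

```bash
python3 -m pendant '[0.037,-0.05,0,0,0,-0.2,29]'
python3 -m pendant '[0.018,-0.026,0,0,0,-0.1,29]'
```

```text
time_s: 15.3
tool_pos: [0.5634, 0.048, 0.0906]
tool_rot: [-90.1, -0.0, -145.4]
force: [-5.5, 4.5, 3.8]
grip_width: 0.029
time_s: 15.42
tool_pos: [0.5633, 0.0478, 0.0905]
tool_rot: [-90.2, -0.1, -146.4]
force: [-6.0, 4.5, 5.7]
grip_width: 0.0287
```

The arm has stalled with the force rising to about 7.5 N, so the lever is at its stop. I'll ease off, lift clear and check.

```bash
python3 -m pendant '[-0.03,0.045,0,0,0,0.1,29, -0.02,0.03,0,0,0,0.1,34, 0,0,0,0,0,0,46, 0,0,0.5,0,0,0,46, 0,0,0.9,0,0,0,46, 0,0,1,0,0,0,46, 0,0,0.4,0,0,0,46]'
python3 -m pendant '[-0.2,-0.8,0,0,0,1,30, -0.3,-0.8,0,0,0,1,21, -0.3,-0.8,0,0,0,1,21, -0.3,-0.8,0,0,0,0.8,21, 0,0,0,0,0,0,21, 0,0,0,0,0,0,21]'
python3 look.py 9 210 115 345 220
```

```text
time_s: 16.3
tool_pos: [0.5643, 0.0494, 0.2065]
tool_rot: [-89.8, 0.2, -144.3]
force: [0.3, -0.2, 0.9]
grip_width: 0.046
time_s: 17.05
tool_pos: [0.5187, -0.0781, 0.2027]
tool_rot: [-90.0, 0.0, -106.4]
force: [0.3, 0.3, -0.3]
grip_width: 0.0213
{'time_s': 17.1, 'tool_pos': array([ 0.5188703 , -0.07749232,  0.2027023 ]), 'tool_rot': array([-8.99927133e+01,  3.71965657e-02, -1.06270470e+02]), 'force': array([ 0.63301594,  0.25210569, -0.11928016]), 'grip_width': 0.020911682462286436}
```

View pics/wrist9.png

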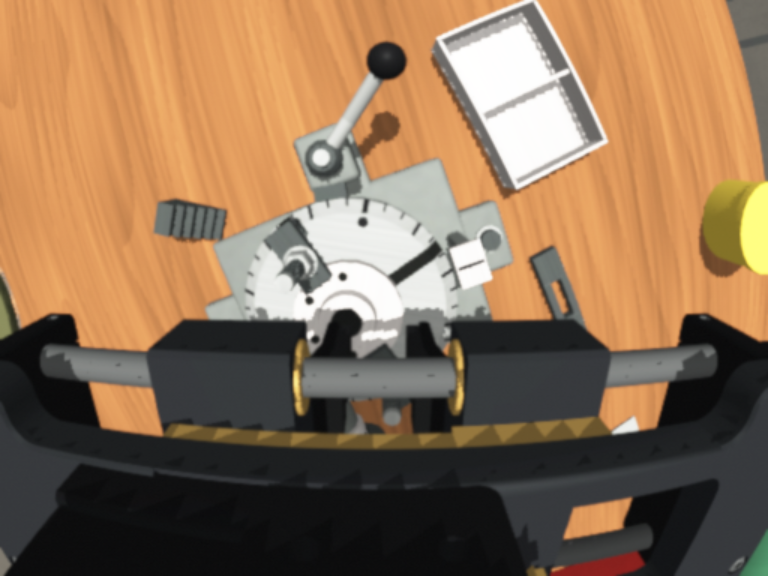

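```bash
python3 - <<'E'
from h import *
c=pickle.load(open('pics/wrist9.pkl','rb'));b=at(c,386/1.5-.17,61/1.5-.17,.099,True);d=b[:2]-[.5065,.0055];print(b,np.hypot(*d),np.degrees(np.arctan2(d[1],d[0])))
E
python3 -m pendant '[0.5,-0.5,0,0,0,0.6,21, 0.6,-0.6,0,0,0,0.5,21, 0.5,-0.5,0,0,0,0.5,21, 0,0,-0.8,0,0,0,21, 0,0,-0.9,0,0,0,21, 0,0,-0.7,0,0,0,21, 0,0,0,0,0,0,21, 0,0,0,0,0,0,21]'
python3 look.py 10 190 90 275 190
python3 - <<'E'
from h import *
c=pickle.load(open('pics/wrist10.pkl','rb'))
a=c['image'][90:190,190:275,::-1];b=c['image'][35:115,60:180,::-1]
r=lambda a:cv2.resize(a,None,fx=6,fy=6,interpolation=cv2.INTER_CUBIC)
cv2.imwrite('pics/w10z.png',r(a));cv2.imwrite('pics/w10y.png',r(b))
E
```

```text
[0.5608 0.0498 0.099 ] 0.07007838468458018 39.2088706792774
time_s: 18.1
tool_pos: [0.5837, -0.1419, 0.1078]
tool_rot: [-89.9, 0.0, -90.2]
force: [-0.6, 0.1, 1.2]
grip_width: 0.021
{'time_s': 18.15, 'tool_pos': array([ 0.58399411, -0.14221998,  0.10825734]), 'tool_rot': array([-8.98469105e+01, -2.62655071e-02, -9.02650160e+01]), 'force': array([-0.16963821,  0.10546744,  0.48027385]), 'grip_width': 0.021119506881128104}
```

View pics/w10z.png

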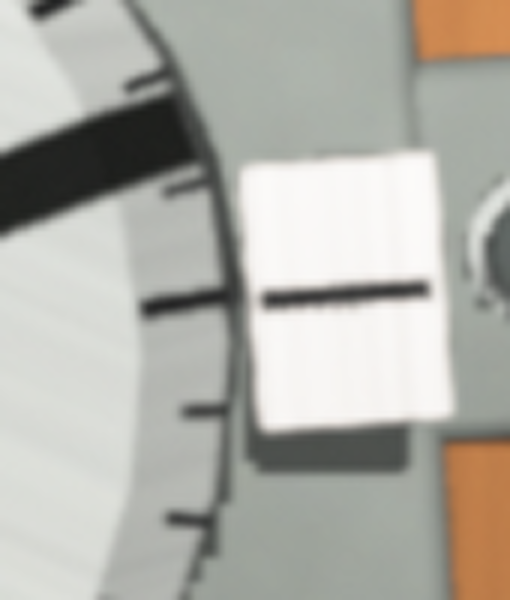

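View pics/w10y.png

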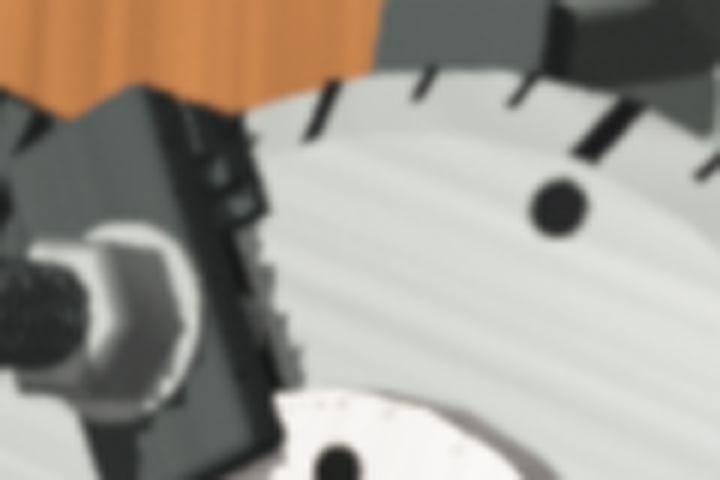

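Run:
```python
from fit import fit
g=[('idxi',263,300),('idxo',430,290),('l60',230,296),('l60i',143,307),('l50',207,181),('l40',167,74),('l70',226,411),('l80',209,521)]
h2=[(n,u+(60-190)*6,v+(35-90)*6) for n,u,v in [('dot',558,208),('l0',634,103),('l0i',586,154),('l330',333,85),('l330i',312,136)]]
fit(10,190,90,6,g+h2);fit(10,190,90,6,g)
```

```text
centre [ 0.4929 -0.0967] psi 4.01 reading 60.62 sd/mm 0.55 [ 0.1   0.17 -0.08 -0.11 -0.15  0.29  0.09  0.    0.18 -0.21  0.18 -0.12
 -0.01 -0.01  0.05  0.32 -0.25  0.23  0.31 -0.07  0.08  0.23]
centre [ 0.493 -0.096] psi 3.56 reading 60.49 sd/mm 0.66 [ 0.02  0.07 -0.02 -0.22 -0.08  0.18  0.06  0.11  0.02 -0.03 -0.04 -0.08
 -0.05  0.02  0.08]
```

```bash
python3 -m pendant '[0,0,0.7,0,0,0,21, 0,0,1,0,0,0,21, 0,0,0.8,0,0,0,21, 0,0,0,0,0,0,21, 0,0,0,0,0,0,21]'
python3 - <<'E'
from cell import env
print(env.sign_off(), env.get_obs()['time_s'])
E
```

```text
time_s: 18.77
tool_pos: [0.5826, -0.1427, 0.207]
tool_rot: [-90.0, -0.0, -90.3]
force: [0.2, -0.1, 0.2]
grip_width: 0.0212
the job is handed in; nothing more can be done
the job is handed in; nothing more can be done
```

I turned the plate by stud_b, with the open jaws held loosely round it, until the 60° line stood at the index. I then pushed the lock lever clockwise to its stop, lifted clear and handed the job in at about 18.8 s of the 51 s allowed.

- **Plate:** the last wrist-camera check, after locking, read about 60.5–60.6°, roughly 0.5° past the mark. Locking did not move it: it read the same before within measuring error. An earlier, more distant view gave 60.8°. I left the half degree uncorrected because the arm's repeatability is about the same size.
- **Lever:** it turned about 74° (1.30 rad), plus whatever slack it had at the start. The tool stopped advancing as the force rose to about 7–9 N, so it is at or right by the stop.
- **Work and tools:** the highest force I read while pushing the stud was about 8 N, against the 35 N limit. None of the moves was near the loose tools. Those in the wrist pictures showed no sign of having shifted, but I did not measure them all or take another top or side picture at the end.

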